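# Change over the adapter of a leak-test fixture and open its air valve

## Task

Fit the black adapter block into the rectangular pocket of the aluminium test fixture, either way round, and press it down past the spring detents until it is fully home, its top flush with the fixture's deck. Then pull the red valve knob on the fixture up until it snaps out and stays out, and let go of it. Leave the other things on the table where they are.

Things in the scene. Friction and masses are not known exactly. Their poses are not given: they have to be found in the camera images.
- adapter_center (a point): centre, half-way up, of the black plastic adapter block: 60 (x) x 100 (y) x 28 mm (z), about 0.24 kg, two red seals on top, z up; it lies flat on the table. Lower edges chamfered 3 mm; a detent groove low in each 60 mm end; the two plain 100 mm sides, 60 mm apart, are the ones to grip
- adapter_bottom (a point): centre of the adapter block's underside, same axes
- adapter: the adapter block; origin at the centre of its underside, same axes
- fixture: aluminium test fixture, fixed to the table, 112 (x) x 209 (y) mm, deck 40 mm high; origin on the table under its pocket's centre, z up. The pocket takes the adapter. Its long walls (at +x and -x, 25 mm thick) each have a 48 mm wide slot in the middle, open outward and down to the pocket floor, so that fingers that hold the block by its long sides may go down with it
- pocket_floor (a point): centre of the pocket's floor (12 mm above the table), axes as the fixture's. A sprung steel ball in each end wall stops the block with its top about 9 mm above the deck; a push of about 10 N on the middle of its top snaps it down to the floor (often one end after the other), where the balls hold it by its grooves, its top flush with the deck
- pocket_mouth (a point): centre of the pocket's mouth at deck level, 40 mm above the table, axes as the fixture's. The pocket is 63 (x) x 103 (y) mm and 28 mm deep, with a 3 mm sloped lead-in on all sides
- knob_grip (a point): on the axis of the fixture's red round valve knob, at the height to grip. Knob 28 mm across, 28 mm tall (18.5 mm below and 9.5 mm above this point); when in, its underside is 9 mm above the deck, with a flat nut 8 mm high and 38 mm across below it. It stands at (-24, -101) mm from the fixture's origin, a low gauge (5 mm high) beside it at (27, -101) mm
- air_knob (a joint): travel of the valve knob straight up, m: 0 in (off), 0.012 out (on). A sprung detent holds it at either end: about 7 N is needed to pull it past the middle (0.006), then it snaps to the other end and stays
- seal_plate: bystander: clear plate with red seals, 78 x 125 x 11 mm, lying flat; origin at the centre of its underside
- oil_bottle: bystander: upright oil bottle with red spout, 41 mm wide, 125 mm tall; origin at the centre of its underside
- seal_block_1: bystander: aluminium block with a red seal, 44 x 50 x 18 mm; origin at the centre of its underside
- seal_block_2: bystander: a second such block

How it is judged:
By the outcome, as a careful person would: the job done as asked, in the order asked, and still so for the second after the job is handed in, with the robot touching nothing.
It also fails if it takes over 58 s, if anything falls off the work surface, if the arm or the gripper's body presses on something with over 40 N, if the wrist force passes 120 N, or if a joint passes its speed limit or range.

## Robot

A 7-joint arm with a two-finger parallel gripper is mounted at the origin on a cart in front of the work surface, level with it; the furniture and walls round the work are solid. World frame = base frame: x ahead of the robot, y to its left, z up, the work surface at z = 0. Lengths are in m, angles in rad, forces in N, time in s.
With the tool pointing down it reaches from about 0.4 to 0.9 m from the base axis. Payload 5.5 kg.
Tool frame: the origin (TCP) lies between the finger pads; the fingertips stand 14 mm ahead of it and the grasp point (between the pads) lies 5 mm behind it; z points along the fingers, y is the line along which they close (so a half turn about z gives the same grasp; the last joint's range is limited). The gripper opens to 85 mm and grips with 20 to 120 N. Pads are 22 mm wide; open, the fingers measure 114 mm over their backs; the gripper's body (76 mm by 85 mm) begins 54 mm behind the grasp point. The pads swing forward as they close: fully open they stand 13 mm farther back than shut.
Start: joints at [-1.054, 0.501, -0.427, 1.55, 0.221, 1.138, -0.21], TCP at [0.163, 0.629, 0.245] pointing down, gripper open.
Joint ranges: [-2.88, 2.88], [-0.31, 2.03], [-1.54, 1.56], [0.2, 2.42], [-1.41, 4.55], [0.19, 2.02], [-2.57, 2.57]. Speed limits (rad/s): [2.57, 2.57, 3.14, 3.14, 3.14, 3.14, 3.14].

## Interface

Orientations are given as a 3x3 rotation matrix whose columns are the frame's x, y, z axes.
In Python, from workcell import telemetry, cams, r gives the robot as it stands.
- The arm moves only by the shell command python3 -m jog 'ROWS' [FORCE]. ROWS is JSON, a list of rows, each a list of 3 entries, a list of its own where there are three numbers: the shift along the tool's x, y, z in m, then the turn about the tool's z in degrees, then the finger opening in m, from 0 to 0.0854. In form: [[[dx, dy, dz], twist, gripper], ...]. A call has 1 to 20 rows; each row is the pose to reach, as a shift and turn from the pose commanded when the call began, along the tool's axes at that moment; what a row does not reach only later rows make up. A row lasts 1/10 s, in which the tool goes at most 50 mm and 8.59 degrees, less where a joint would pass 70% of its speed; a pose out of reach is approached as far as the arm can. A call with a gripper value outside its range is refused whole. The fingers move at their own pace and stop on an object; FORCE is the grip in N (left out, the last holds). Time passes only in rows, so rows that repeat a pose let the fingers close. It gives the time, the measured TCP pose, the force, the opening and the grip force at its end, in the units of the state.
- telemetry.read_state(): the state, without advancing time (a new reading comes with each control period).
- cams.get_image(name): name is "scene" or "top"; returns a dict with "color" (480x640x3 uint8, blue, green, red), "fovy" (degrees; the focal length in pixels is half the picture's height over the tangent of half this angle, whatever the lens; pixels are square), "cx", "cy" (the principal point, pixels), "extrinsics" (4x4, takes a point from world to camera coordinates). Camera axes: x right, y down, z forward; pixel columns grow to the right and rows downward; lengths in m; the calibration is good to about 2 mm. A picture is of the moment at which its call begins. There is no depth.
- r.job_done(): hands the job in; it is judged then, once.
The state is a dict: "clock": time; "joints": joint angles; "qd": joint speeds; "joint_torque": joint torques, N m; "tool_pos": TCP position; "eef_rot": TCP orientation; "ft_force": force on the tool from outside, world axes, zero at the start; "torque": the same for the moment, N m; "gripper_width": finger opening in m; "grip_force": force on a finger pad.
Only numpy, scipy, OpenCV 4.12 (cv2) and the standard library are available. Lean on these libraries where they do the work, as an engineer would, in place of code of your own. Each camera call takes 0.05 s, during which the arm holds its last target. There are 200 camera calls.

## Working session

There is one attempt and no reset: what is moved stays moved. The work goes in short steps, Python scripts to look and compute and a shell command to move; the robot and the scene stay as the last step left them, time stands still between calls to the robot, and variables do not carry over. Pictures are saved under pics/ and viewed, at most 10 in all, crops included, and the job is handed in when it is done.

```bash
ls; mkdir -p pics; python3 - <<'E'
from workcell import telemetry, cams, r
import cv2
for n in("scene","top"):
    d=cams.get_image(n); cv2.imwrite(f"pics/{n}0.png",d["color"]); print(n,d["fovy"],d["cx"],d["cy"],d["extrinsics"].round(4).tolist() if hasattr(d["extrinsics"],'round') else d["extrinsics"], [k for k in d])
s=telemetry.read_state(); print(s)
E
```

```text
pics
scene 57.77754180743712 325.45157202172135 239.80356663665657 [[0.8862, -0.4629, 0.0176, -0.5162], [-0.3177, -0.6351, -0.704, 0.2234], [0.3371, 0.6184, -0.7099, 0.7091], [0.0, 0.0, 0.0, 1.0]] ['color', 'fovy', 'cx', 'cy', 'extrinsics']
top 55.48947881180153 319.25892866046973 238.4474326753201 [[-0.0109, -0.9997, -0.0222, 0.0068], [-0.9897, 0.0139, -0.1425, 0.5747], [0.1427, 0.0204, -0.9896, 0.841], [0.0, 0.0, 0.0, 1.0]] ['color', 'fovy', 'cx', 'cy', 'extrinsics']
{'clock': 0.1, 'joints': array([-1.05381787,  0.50179883, -0.42680565,  1.55133785,  0.22079879,
        1.13831418, -0.210262  ]), 'qd': array([-3.54106419e-04, -2.98847316e-03, -1.19666610e-03, -1.52121710e-03,
        4.87319576e-04,  7.72342184e-05,  1.05456311e-03]), 'joint_torque': array([-1.09440231e-02, -5.70811987e+01, -5.83840013e+00, -2.81750321e+01,
        1.04651685e-02,  5.63116511e-03, -1.67493181e-05]), 'tool_pos': array([0.16307836, 0.62858461, 0.244338  ]), 'eef_rot': array([[-9.67991442e-01,  2.50982660e-01, -5.21223775e-04],
       [ 2.50983191e-01,  9.67989904e-01, -1.72741746e-03],
       [ 7.09875216e-05, -1.80294373e-03, -9.99998372e-01]]), 'ft_force': array([ 0.07114866, -0.95972318, -0.11733046]), 'torque': array([-0.0330416 ,  0.03597488,  0.02667567]), 'grip_force': 0.0, 'gripper_width': 0.08544022157463037}
```

View pics/scene0.png

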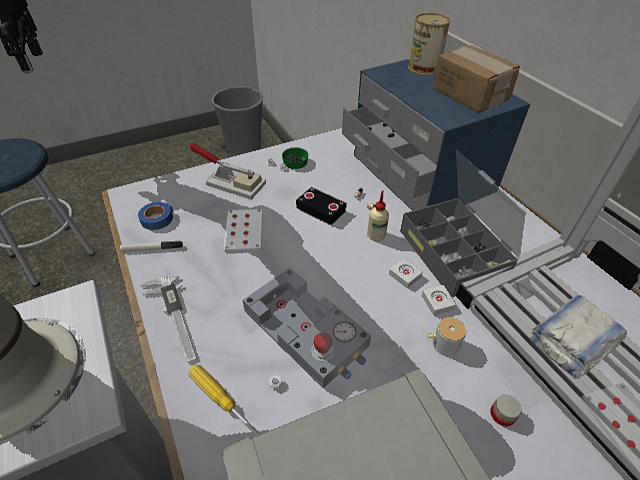

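View pics/top0.png

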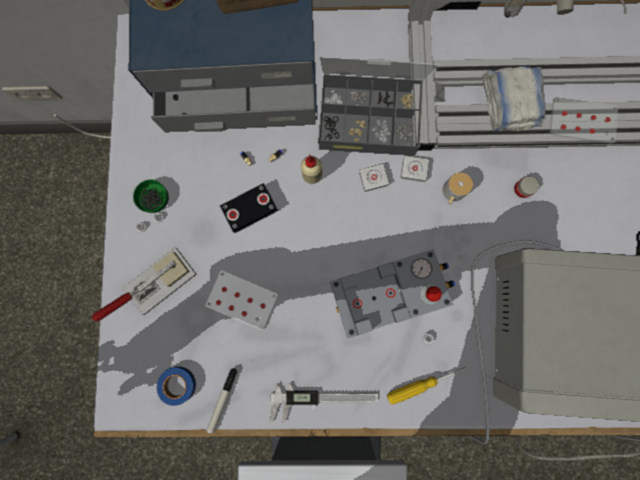

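The scene view shows the adapter at (321,205), the fixture at (305,325) and the knob at (322,345). In the top view the adapter is at (249,207), the fixture at (395,292), the knob at (434,294), the gauge at (422,268) and the bottle at (311,168).

```bash
cat > h.py <<'E'
import numpy as np, cv2
from workcell import telemetry, cams, r
def cam(n):
    d=cams.get_image(n); E=np.array(d["extrinsics"]); d["f"]=240/np.tan(np.radians(d["fovy"])/2); d["R"]=E[:3,:3]; d["t"]=E[:3,3]; return d
def ray(d,px,z):
    px=np.atleast_2d(np.asarray(px,float)); v=np.c_[(px[:,0]-d["cx"])/d["f"],(px[:,1]-d["cy"])/d["f"],np.ones(len(px))]@d["R"]
    o=-d["R"].T@d["t"]; return o+v*((z-o[2])/v[:,2])[:,None]
def proj(d,P):
    c=np.atleast_2d(P)@d["R"].T+d["t"]; return c[:,:2]/c[:,2:]*d["f"]+[d["cx"],d["cy"]]
def blob(mask,x0,y0,x1,y1):
    m=np.zeros(mask.shape[:2],np.uint8); m[y0:y1,x0:x1]=mask[y0:y1,x0:x1].astype(np.uint8)*255
    cs=cv2.findContours(m,cv2.RETR_EXTERNAL,cv2.CHAIN_APPROX_NONE)[0]; return max(cs,key=cv2.contourArea)
def red(im):
    b,g,r_=[im[...,i].astype(int) for i in range(3)]; return (r_-np.maximum(b,g))>60
E
python3 - <<'E'
from h import *
d=cam("top"); im=d["color"]
c=blob(im.max(2)<60,210,175,290,240)
P=ray(d,c[:,0],0.028)[:,:2]; 
rc=cv2.minAreaRect((P*1000).astype(np.float32)); print("adapter",rc)
b=cv2.boxPoints(rc); print(b)
m=(red(im))
for z,(x0,y0,x1,y1) in ((.028,(210,175,290,240)),(.077,(422,280,450,306))):
    n,_,st,ce=cv2.connectedComponentsWithStats(m[y0:y1,x0:x1].astype(np.uint8))
    for i in range(1,n):
        if st[i,4]>10: print(z,st[i],ce[i]+[x0,y0],ray(d,ce[i]+[x0,y0],z))
cv2.imwrite("pics/fix.png",cv2.resize(im[242:345,325:465],None,fx=5.7,fy=5.7,interpolation=cv2.INTER_CUBIC))
E
```

```text
adapter ((640.618408203125, 139.35360717773438), (62.6702766418457, 97.66627502441406), 27.208646774291992)
[[590.42255 168.4558 ]
 [635.0787   81.59655]
 [690.8143  110.25142]
 [646.15814 197.11066]]
0.028 [49 20  8  8 34] [262.70588235 198.5       ] [[0.65864096 0.11180949 0.028     ]]
0.028 [19 36  8  8 37] [232.40540541 214.40540541] [[0.62727743 0.17195381 0.028     ]]
0.077 [  4   7  15  14 155] [433.38709677 294.09677419] [[ 0.46473909 -0.20683722  0.077     ]]
```

View pics/fix.png

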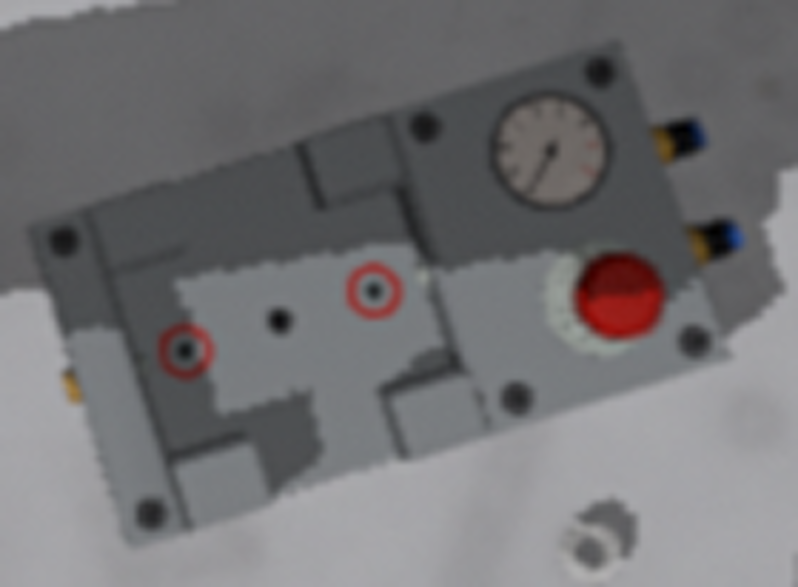

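In the crop the pocket floor's hole is at (279,321), the floor seals at (186,351) and (374,291), the deck corners at (30,228), (620,42), (728,352), (132,545), the gauge at (551,150) and the knob at (620,296).

```bash
cat > fix.py <<'E'
from h import *
d=cam("top")
def w(u,z): return ray(d,(np.array(u)+.5)/5.7-.5+[325,242],z)[0,:2]
fl=w((279,321),.012); s1=w((186,351),.012); s2=w((374,291),.012)
C=[w(u,.04) for u in((30,228),(620,42),(728,352),(132,545))]
g=w((551,150),.045)
ang=lambda a,b:np.degrees(np.arctan2(*(b-a)[::-1]))
print("floor",fl,(s1+s2)/2,"corners",np.mean(C,0),"gauge",g)
print("yaw y-axis(-90)",ang(s2,s1)-90,ang(C[1],C[0])-90,ang(C[2],C[3])-90,ang(C[3],C[0]),ang(C[2],C[1]))
print("len",np.linalg.norm(C[0]-C[1]),np.linalg.norm(C[0]-C[3]))
# scene view cross check
sc=cam("scene"); im=sc["color"]; m=red(im)
n,_,st,ce=cv2.connectedComponentsWithStats(m.astype(np.uint8))
for i in range(1,n):
    if st[i,4]>6: print(st[i],ce[i].round(1),ray(sc,ce[i],.012)[0,:2].round(4),ray(sc,ce[i],.028)[0,:2].round(4),ray(sc,ce[i],.077)[0,:2].round(4))
E
python3 fix.py
```

```text
floor [ 0.45991007 -0.10465928] [ 0.45991444 -0.10502867] corners [ 0.4693955  -0.13507286] gauge [ 0.51494678 -0.19342234]
yaw y-axis(-90) 16.8749141698853 16.751988493401655 17.033092363684773 17.08599909013107 16.51850871258978
len 0.20830061477836098 0.10915408606766236
[190 143  28  20 180] [202.8 152.3] [0.4628 0.4705] [0.4586 0.446 ] [0.4456 0.3711]
[375 190  10  20  79] [379.8 203.5] [0.7702 0.0864] [0.7586 0.0712] [0.7227 0.0249]
[305 193   8   5  23] [308.9 195. ] [0.636  0.1877] [0.6276 0.1701] [0.6018 0.1162]
[329 204   8   5  25] [332.8 205.9] [0.668  0.1275] [0.6588 0.1114] [0.6306 0.062 ]
[232 223   4   3   8] [233.4 224.2] [0.4431 0.1706] [0.4394 0.1534] [0.4279 0.1008]
[231 232   4   3   9] [232.3 233.1] [0.4319 0.1451] [0.4285 0.1285] [0.4179 0.0778]
[244 232   4   2   8] [245.5 232.5] [0.4578 0.1342] [0.4537 0.1179] [0.4412 0.068 ]
[243 241   4   3   9] [244.7 241.9] [0.4464 0.1082] [0.4426 0.0926] [0.4309 0.0446]
[403 269   6   5  20] [405.4 270.9] [ 0.7042 -0.1116] [ 0.6941 -0.1219] [ 0.6632 -0.1535]
[436 296   6   5  18] [438.7 298. ] [ 0.7217 -0.1959] [ 0.7112 
[... 224 characters left out ...]
113] [319. 341.] [ 0.4777 -0.1763] [ 0.4731 -0.185 ] [ 0.4591 -0.2118]
[613 398   8   6  34] [616.6 400.2] [ 0.8479 -0.4845] [ 0.8343 -0.4858] [ 0.7927 -0.4896]
[491 402  12  23  94] [495.3 415.1] [ 0.6595 -0.4144] [ 0.6505 -0.4173] [ 0.6229 -0.4263]
[598 403   8   6  37] [601.3 405.6] [ 0.8186 -0.4793] [ 0.8057 -0.4806] [ 0.7663 -0.4848]
[628 415   8   7  40] [631.2 418.1] [ 0.8429 -0.5138] [ 0.8294 -0.5143] [ 0.7882 -0.5159]
[612 421   8   7  37] [615.8 424. ] [ 0.8137 -0.5088] [ 0.8009 -0.5095] [ 0.7619 -0.5115]
[504 424   5   2   7] [506.  424.7] [ 0.6636 -0.433 ] [ 0.6545 -0.4355] [ 0.6266 -0.4431]
[627 440   9   7  44] [630.5 443.3] [ 0.8083 -0.5378] [ 0.7956 -0.5377] [ 0.757  -0.5375]
```

```bash
python3 -m jog '[[[-0.587,-0.352,0.08],48,0.085],[[-0.587,-0.352,0.08],48,0.085],[[-0.587,-0.352,0.08],48,0.085],[[-0.587,-0.352,0.08],48,0.085],[[-0.587,-0.352,0.08],48,0.085],[[-0.587,-0.352,0.08],48,0.085],[[-0.587,-0.352,0.08],48,0.085],[[-0.587,-0.352,0.08],48,0.085],[[-0.587,-0.352,0.08],48,0.085],[[-0.587,-0.352,0.08],48,0.085],[[-0.587,-0.352,0.08],48,0.085],[[-0.587,-0.352,0.08],48,0.085],[[-0.587,-0.352,0.08],48,0.085],[[-0.587,-0.352,0.08],48,0.085],[[-0.587,-0.352,0.08],48,0.085],[[-0.587,-0.352,0.08],48,0.085],[[-0.587,-0.352,0.08],48,0.085],[[-0.587,-0.352,0.08],48,0.085]]' 60
cat > to.py <<'E'
import sys,numpy as np
from h import *
def main(x,y,z,yaw):
    s=telemetry.read_state(); R=s["eef_rot"]; a=np.degrees(np.arctan2(R[1,1],R[0,1])); tw=(a-yaw+90)%180-90
    print("t",s["clock"].round(2) if hasattr(s["clock"],'round') else s["clock"],"pos",s["tool_pos"].round(4),"yaw",a.round(2),"F",s["ft_force"].round(1),"w",s["gripper_width"],"q",s["joints"].round(2))
    print("shift",(R.T@(np.array([x,y,z])-s["tool_pos"])).round(4),"twist",round(tw,2))
main(*map(float,sys.argv[1:5]))
E
python3 to.py .643 .141 .015 27.4
```

```text
clock: 2.05
tool_pos: [0.6421, 0.1433, 0.1655]
eef_rot: [[-0.464, 0.886, -0.0], [0.886, 0.464, 0.001], [0.001, 0.0, -1.0]]
ft_force: [0.2, 0.4, 0.2]
gripper_width: 0.0851
grip_force: 0.0
t 2.05 pos [0.6421 0.1433 0.1655] yaw 27.63 F [0.2 0.4 0.2] w 0.08507843250292568 q [-0.22  0.56 -0.06  1.61  0.04  0.98  0.19]
shift [-0.0026 -0.0003  0.1505] twist 0.23
```

```bash
python3 -m jog '[[[-0.0025,0,0.04],0.2,0.085],[[-0.0025,0,0.08],0.2,0.085],[[-0.0025,0,0.11],0.2,0.085],[[-0.0025,0,0.13],0.2,0.085],[[-0.0025,0,0.145],0.2,0.085],[[-0.0025,0,0.151],0.2,0.085],[[-0.0025,0,0.151],0.2,0.085],[[-0.0025,0,0.151],0.2,0.055],[[-0.0025,0,0.151],0.2,0.055],[[-0.0025,0,0.151],0.2,0.055],[[-0.0025,0,0.151],0.2,0.055],[[-0.0025,0,0.151],0.2,0.055],[[-0.0025,0,0.151],0.2,0.055],[[-0.0025,0,0.151],0.2,0.055]]' 80
python3 to.py .643 .141 .015 27.4; python3 - <<'E'
from h import *
d=cam("scene"); im=d["color"]; cv2.imwrite("pics/grip.png",cv2.resize(im[80:260,220:460],None,fx=3,fy=3))
E
```

```text
clock: 3.45
tool_pos: [0.6457, 0.1392, 0.0163]
eef_rot: [[-0.458, 0.889, 0.003], [0.889, 0.458, 0.001], [-0.001, 0.003, -1.0]]
ft_force: [-1.0, 0.8, 5.8]
gripper_width: 0.0586
grip_force: 88.8
t 3.45 pos [0.6457 0.1392 0.0163] yaw 27.25 F [-1.   0.8  5.8] w 0.05855244254988879 q [-0.22  0.76 -0.05  1.66  0.05  0.72  0.18]
shift [ 0.0028 -0.0016  0.0013] twist -0.15
```

View pics/grip.png

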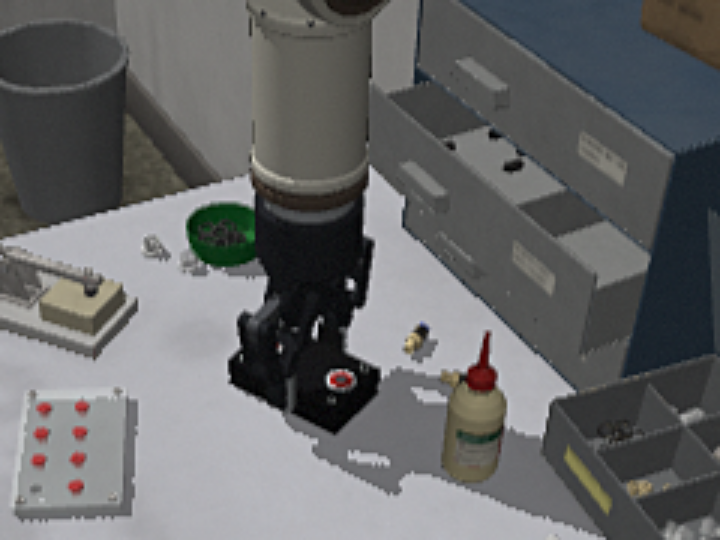

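Block is gripped (width 58.6 mm): the crop shows the fingers astride it, with its one visible seal at crop (341,380). Next is lifting it over the fixture.

```bash
python3 -m jog '[[[0,0,-0.03],0,0.055],[[0,0,-0.07],0,0.055],[[0,0,-0.09],0,0.055],[[-0.015,-0.03,-0.09],2,0.055],[[-0.03,-0.06,-0.09],4,0.055],[[-0.05,-0.10,-0.09],6,0.055],[[-0.07,-0.14,-0.09],8,0.055],[[-0.09,-0.18,-0.09],10.4,0.055],[[-0.11,-0.22,-0.09],10.4,0.055],[[-0.125,-0.255,-0.08],10.4,0.055],[[-0.135,-0.278,-0.07],10.4,0.055],[[-0.135,-0.278,-0.07],10.4,0.055],[[-0.135,-0.278,-0.07],10.4,0.055],[[-0.135,-0.278,-0.07],10.4,0.055]]'
python3 to.py .4605 -.1079 .085 16.85; python3 - <<'E'
from h import *
d=cam("scene"); im=d["color"]; cv2.imwrite("pics/hov.png",cv2.resize(im[200:400,200:420],None,fx=3,fy=3))
m=red(im).astype(np.uint8); n,_,st,ce=cv2.connectedComponentsWithStats(m)
for i in range(1,n):
    if 230<ce[i][0]<360 and ce[i][1]>220 and st[i,4]>5: print(st[i],ce[i].round(1),ray(d,ce[i],telemetry.read_state()["tool_pos"][2]+.0117)[0].round(4))
t=cam("top"); cv2.imwrite("pics/hovt.png",cv2.resize(t["color"][230:350,310:470],None,fx=4,fy=4))
E
```

```text
clock: 4.9
tool_pos: [0.46, -0.1077, 0.0847]
eef_rot: [[-0.291, 0.957, 0.001], [0.957, 0.291, 0.0], [-0.0, 0.002, -1.0]]
ft_force: [-0.7, 0.0, -1.8]
gripper_width: 0.059
grip_force: 87.8
t 4.9 pos [ 0.46   -0.1077  0.0847] yaw 16.93 F [-0.7  0.  -1.8] w 0.05896994683229529 q [ 0.16  0.4   0.01  2.12 -0.01  0.62  0.48]
shift [-0.0004  0.0004 -0.0003] twist 0.08
[231 223   5   3  12] [233.2 223.9] [0.4234 0.081  0.0964]
[244 222   5   4  16] [246.  223.5] [0.4457 0.0712 0.0964]
[243 231   5   4  15] [245.3 232.3] [0.4361 0.0488 0.0964]
[231 232   4   3  11] [232.4 232.9] [0.4139 0.0582 0.0964]
[243 240   5   4  14] [244.8 241.4] [0.4269 0.0268 0.0964]
[299 294  10   5  21] [303.3 295.4] [ 0.4694 -0.1341  0.0964]
[301 323   4   8  11] [302.2 326.9] [ 0.4416 -0.1883  0.0964]
[322 335   8  13  62] [325.3 340.5] [ 0.4623 -0.2258  0.0964]
```

View pics/hov.png

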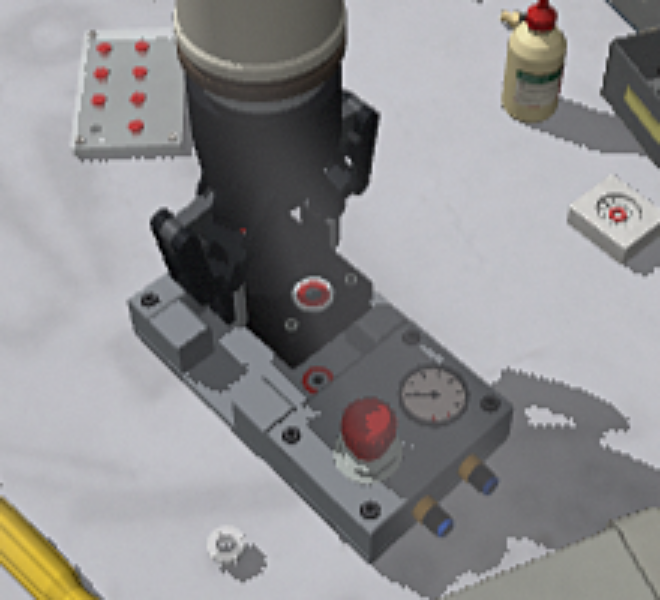

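The crop shows the block held square above the pocket, with its near seal at crop (313,293), which is about pixel (304.3,297.7).

```bash
python3 - <<'E'
from h import *
d=cam("scene"); im=d["color"].astype(int); m=((im[...,2]-im[...,:2].max(2))>25)
c=blob(m,290,288,318,308); e=cv2.fitEllipse(c); print(e)
z=telemetry.read_state()["tool_pos"][2]+.0117
y=np.array([-.290,.957])
for p in(e[0],(304.3,297.7)): print(ray(d,p,z)[0,:2]+.034*y)
E
```

```text
((303.7856140136719, 297.1835632324219), (8.258384704589844, 10.009293556213379), 89.2955093383789)
[ 0.45873096 -0.10507366]
[ 0.45902769 -0.10640456]
```

```bash
python3 -m jog '[[[0,0.0003,0.015],0.1,0.055],[[0,0.0003,0.025],0.1,0.055],[[0,0.0003,0.030],0.1,0.055],[[0,0.0003,0.034],0.1,0.055],[[0,0.0003,0.038],0.1,0.055],[[0,0.0003,0.042],0.1,0.055],[[0,0.0003,0.044],0.1,0.055],[[0,0.0003,0.044],0.1,0.055]]'
```

```text
clock: 5.85
tool_pos: [0.4602, -0.1083, 0.0403]
eef_rot: [[-0.288, 0.958, 0.002], [0.958, 0.288, -0.0], [-0.001, 0.002, -1.0]]
ft_force: [4.8, 1.2, -5.0]
gripper_width: 0.0584
grip_force: 87.7
```

The block is in the pocket with little resistance, so I'll press it down through the detents.

```bash
python3 -m jog '[[[0,0,0.003],0,0.055],[[0,0,0.005],0,0.055],[[0,0,0.007],0,0.055],[[0,0,0.009],0,0.055],[[0,0,0.011],0,0.055],[[0,0,0.012],0,0.055],[[0,0,0.012],0,0.055]]'
```

```text
clock: 6.55
tool_pos: [0.4602, -0.1082, 0.0283]
eef_rot: [[-0.288, 0.957, 0.002], [0.957, 0.288, 0.0], [-0.001, 0.002, -1.0]]
ft_force: [5.8, 1.2, -3.1]
gripper_width: 0.0588
grip_force: 88.0
```

```bash
python3 -m jog '[[[0,0,0],0,0.085],[[0,0,0],0,0.085],[[0,0,0],0,0.085],[[0,0,0],0,0.085],[[0,0,-0.02],0,0.085],[[0,0,-0.06],0,0.085],[[0,0,-0.06],0,0],[[0,0,-0.06],0,0],[[0,0,-0.06],0,0],[[0,0,-0.06],0,0],[[0,0,-0.06],0,0],[[0,0,-0.06],0,0],[[0,0,-0.06],0,0],[[0,0,-0.06],0,0]]' 40
python3 to.py .4597 -.1055 .058 16.85; python3 - <<'E'
from h import *
d=cam("scene"); im=d["color"]; cv2.imwrite("pics/in.png",cv2.resize(im[240:400,220:400],None,fx=4,fy=3.75))
E
```

```text
clock: 7.95
tool_pos: [0.459, -0.1084, 0.0881]
eef_rot: [[-0.288, 0.958, -0.001], [0.958, 0.288, 0.0], [0.0, -0.0, -1.0]]
ft_force: [-0.1, -0.1, 0.3]
gripper_width: 0.0004
grip_force: 0.0
t 7.95 pos [ 0.459  -0.1084  0.0881] yaw 16.76 F [-0.1 -0.1  0.3] w 0.0003818213394264399 q [ 0.16  0.39  0.02  2.12 -0.01  0.63  0.48]
shift [0.0025 0.0015 0.0301] twist -0.09
```

View pics/in.png

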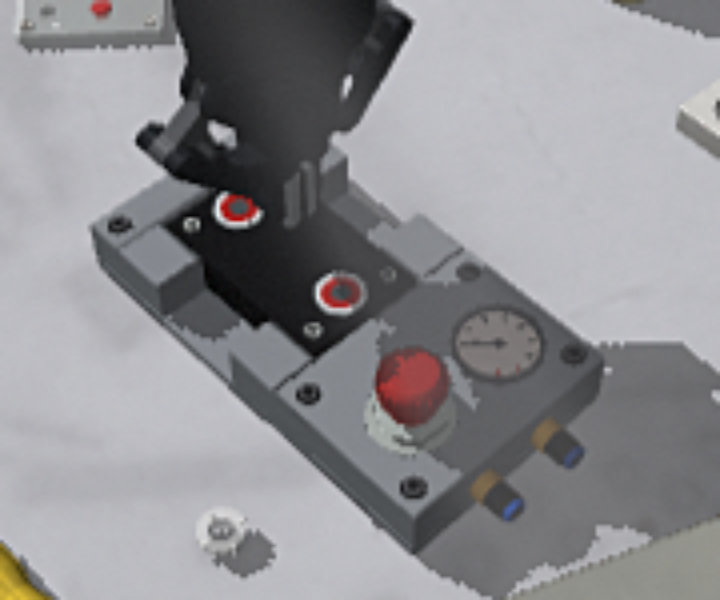

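The crop shows the block in the pocket, looking flush, with its seals at crop (238,208) and (340,293). I'll confirm by pressing on its middle with closed fingers.

```bash
python3 -m jog '[[[0.0025,0.001,0.02],0,0],[[0.0025,0.001,0.028],0,0],[[0.0025,0.001,0.031],0,0],[[0.0025,0.001,0.033],0,0],[[0.0025,0.001,0.034],0,0],[[0.0025,0.001,0.035],0,0],[[0.0025,0.001,0.035],0,0]]'
```

```text
clock: 8.7
tool_pos: [0.4597, -0.1058, 0.0541]
eef_rot: [[-0.288, 0.958, 0.001], [0.958, 0.288, -0.0], [-0.0, 0.001, -1.0]]
ft_force: [-1.7, 1.0, 5.1]
gripper_width: -0.0
grip_force: 2.7
```

```bash
python3 -m jog '[[[0,0,0.001],0,0],[[0,0,0.002],0,0],[[0,0,0.003],0,0],[[0,0,0.003],0,0],[[0,0,0.003],0,0]]'
```

```text
clock: 9.2
tool_pos: [0.4598, -0.1059, 0.0539]
eef_rot: [[-0.288, 0.958, 0.001], [0.958, 0.288, -0.0], [-0.0, 0.001, -1.0]]
ft_force: [-12.3, 3.0, 41.1]
gripper_width: 0.0001
grip_force: 20.5
```

The block is fully home: the tips stop at z ≈ 40 mm under 41 N. Next, lift off and go over the knob.

```bash
python3 -m jog '[[[0,0,-0.01],0,0],[[0,0,-0.04],0,0],[[0,0,-0.07],0,0.06],[[-0.04,-0.01,-0.07],0,0.06],[[-0.08,-0.018,-0.07],0,0.06],[[-0.1,-0.0238,-0.07],0,0.06],[[-0.1,-0.0238,-0.07],0,0.06],[[-0.1,-0.0238,-0.07],0,0.06],[[-0.1,-0.0238,-0.07],0,0.06]]' 60
python3 to.py .4658 -.2085 .065 16.85; python3 - <<'E'
from h import *
d=cam("scene"); im=d["color"]; cv2.imwrite("pics/kn.png",cv2.resize(im[240:400,220:400],None,fx=4,fy=3.75))
E
```

```text
clock: 10.1
tool_pos: [0.4655, -0.2068, 0.1202]
eef_rot: [[-0.29, 0.957, -0.0], [0.957, 0.29, 0.001], [0.001, 0.0, -1.0]]
ft_force: [0.3, -0.5, 0.1]
gripper_width: 0.0602
grip_force: 0.0
t 10.1 pos [ 0.4655 -0.2068  0.1202] yaw 16.85 F [ 0.3 -0.5  0.1] w 0.0601799978445633 q [ 0.32  0.39  0.05  2.02 -0.03  0.74  0.69]
shift [-0.0018 -0.0002  0.0552] twist 0.0
```

View pics/kn.png

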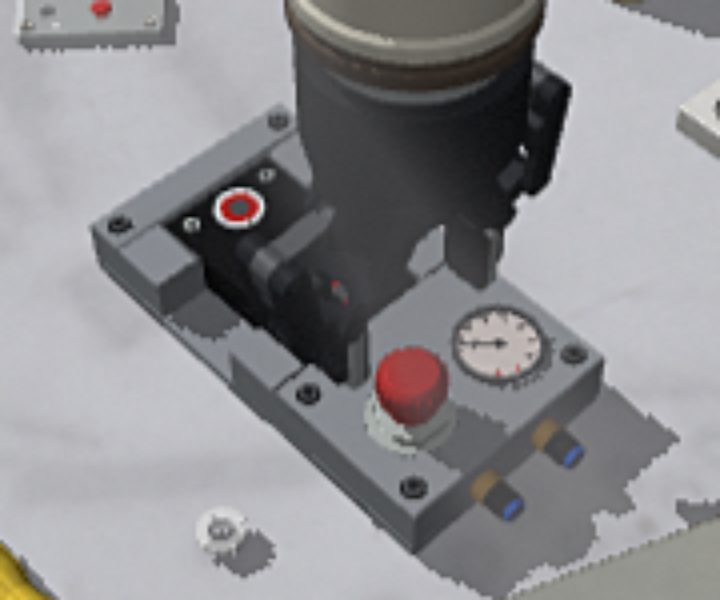

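The crop shows the open gripper above and behind the knob, the knob at crop (412,384) and the block still seated. That agrees with the predicted knob position, so I'll descend, grip and pull.

```bash
python3 -m jog '[[[-0.0025,0,0.02],0,0.06],[[-0.0025,0,0.04],0,0.06],[[-0.0025,0,0.05],0,0.06],[[-0.0025,0,0.055],0,0.06],[[-0.0025,0,0.055],0,0.06],[[-0.0025,0,0.055],0,0.02],[[-0.0025,0,0.055],0,0.02],[[-0.0025,0,0.055],0,0.02],[[-0.0025,0,0.055],0,0.02],[[-0.0025,0,0.055],0,0.02],[[-0.0025,0,0.055],0,0.02],[[-0.0025,0,0.055],0,0.02]]' 60
```

```text
clock: 11.35
tool_pos: [0.4676, -0.2107, 0.0664]
eef_rot: [[-0.289, 0.957, 0.003], [0.957, 0.289, -0.0], [-0.001, 0.002, -1.0]]
ft_force: [1.5, 2.3, 5.8]
gripper_width: 0.0263
grip_force: 58.9
```

```bash
python3 -m jog '[[[0,0,-0.003],0,0.02],[[0,0,-0.006],0,0.02],[[0,0,-0.009],0,0.02],[[0,0,-0.012],0,0.02],[[0,0,-0.013],0,0.02],[[0,0,-0.013],0,0.02]]'
```

```text
clock: 11.95
tool_pos: [0.4676, -0.2106, 0.0786]
eef_rot: [[-0.289, 0.957, 0.003], [0.957, 0.289, -0.001], [-0.001, 0.002, -1.0]]
ft_force: [5.7, -0.3, -3.0]
gripper_width: 0.0264
grip_force: 60.2
```

```bash
python3 -m jog '[[[0,0,0],0,0.06],[[0,0,0],0,0.06],[[0,0,0],0,0.06],[[0,0,0],0,0.06],[[0,0,-0.02],0,0.06],[[0,0,-0.06],0,0.06],[[0.04,0,-0.1],0,0.06],[[0.08,0,-0.14],0,0.06],[[0.12,0,-0.16],0,0.06],[[0.17,0,-0.16],0,0.06],[[0.22,0,-0.16],0,0.06],[[0.27,0,-0.16],0,0.06],[[0.32,0,-0.16],0,0.06],[[0.32,0,-0.16],0,0.06],[[0.32,0,-0.16],0,0.06]]'
python3 - <<'E'
from h import *
d=cam("scene"); im=d["color"]; t=cam("top")["color"]
a=cv2.resize(im[250:400,230:390],(560,525)); b=cv2.resize(t[240:350,325:465],(240,190))
o=np.zeros((525,800,3),np.uint8); o[:,:560]=a; o[:190,560:]=b; cv2.imwrite("pics/fin.png",o)
for n,c in (("in",proj(d,[[.467,-.2095,.077]])),("out",proj(d,[[.467,-.2095,.089]]))): print(n,c)
ct=blob(red(im),300,310,345,375); print("knob box",cv2.boundingRect(ct)); print(telemetry.read_state()["ft_force"].round(1))
E
```

```text
clock: 13.45
tool_pos: [0.3733, 0.0968, 0.2384]
eef_rot: [[-0.292, 0.956, 0.0], [0.956, 0.292, -0.0], [-0.0, 0.0, -1.0]]
ft_force: [0.4, -0.5, 0.4]
gripper_width: 0.0597
grip_force: 0.0
in [[322.89042354 337.90460399]]
out [[322.99445471 333.69079241]]
knob box (314, 329, 16, 15)
[-1. -0. -1.]
```

View pics/fin.png

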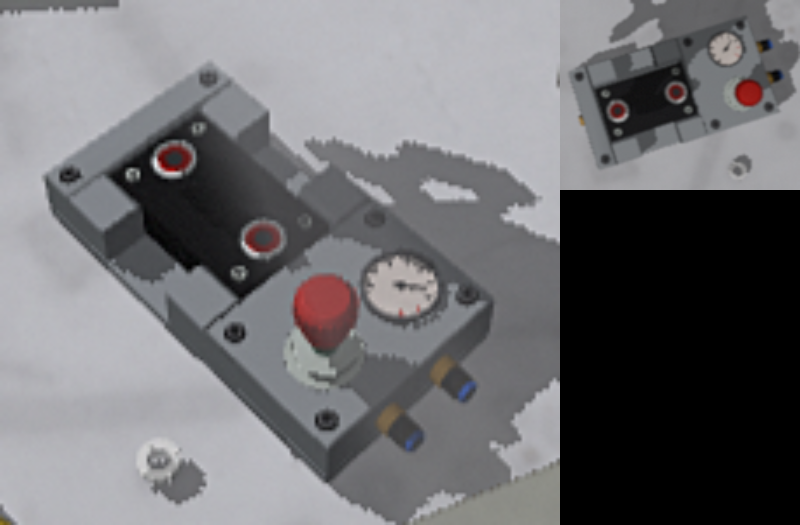

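The final view shows the knob standing out with its stem visible at crop (325,345), the gauge needle moved, and the block flush (seals at crop (174,158) and (263,238)). The arm is clear of everything.

```bash
python3 -c "
from workcell import r; print(r.job_done())"
```

```text
the job is handed in; nothing more can be done
None
```

The adapter block is pressed fully home, flush with the deck; the red valve knob is snapped out and released, and I handed the job in at about 13.5 s on the robot's clock.

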